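Load the reagent nests on the lab bench

TASK

Get the bench ready for the next run: put each of the four white reagent containers into the dark steel nest that has its shape and size (wide jar, slim vial, square bottle, flat flask), in any order. Set each one down gently so that it stands upright, fully down on the floor of its nest, without tipping any container over, and leave the brown bottle and the black timer where they are.

Things in the scene. Friction and masses are not known exactly. Their poses are not given: they have to be found in the camera images.
- wide_jar: Wide, low round jar of white plastic with a grey screw cap: body diameter 56 mm and 46 mm high, cap diameter 54 mm on top of it, 64 mm high in all. Loose, standing upright on the bench. Origin: centre of its underside; z up. About 100 to 200 g; firm walls, can be gripped anywhere. Belongs in wide_nest.
- slim_vial: Slim round vial of white plastic with a grey screw cap: body diameter 30 mm and 60 mm high, cap diameter 27 mm, 78 mm high in all. Loose, standing upright on the bench. Origin: centre of its underside; z up. About 35 to 70 g. Belongs in slim_nest.
- square_bottle: Bottle of white plastic with a square body, 46 x 46 mm (sides along its x and y) and 64 mm high, and a round grey cap 30 mm in diameter from 68 to 84 mm high. Loose, standing upright on the bench. Origin: centre of its underside; z up. About 105 to 210 g. Belongs in square_nest.
- flat_flask: Flask of white plastic with an oblong body, 66 mm along its x, 36 mm along its y, 66 mm high, and a round grey cap 29 mm in diameter from 70 to 86 mm high. Loose, standing upright on the bench. Origin: centre of its underside; z up. About 90 to 185 g. Belongs in flat_nest.
- wide_nest: Large round dark steel nest: a ring, inner diameter 68 mm, outer 78 mm. Fixed to the bench, turned at random. Floor 4 mm thick, rim top 16 mm above the bench, walls 5 mm thick. Origin: centre of its underside, on the bench; z up. Takes the wide jar.
- slim_nest: Small round dark steel nest: a ring, inner diameter 42 mm, outer 52 mm. Fixed to the bench, turned at random. Floor 4 mm thick, rim top 16 mm above the bench, walls 5 mm thick. Origin: centre of its underside, on the bench; z up. Takes the slim vial.
- square_nest: Square dark steel nest: inside 58 x 58 mm, outside 68 x 68 mm, sides along its x and y. Fixed to the bench, turned at random. Floor 4 mm thick, rim top 16 mm above the bench, walls 5 mm thick. Origin: centre of its underside, on the bench; z up. Takes the square bottle, sides parallel to the walls.
- flat_nest: Oblong dark steel nest: inside 78 mm along its x by 48 mm along its y, outside 88 x 58 mm. Fixed to the bench, turned at random. Floor 4 mm thick, rim top 16 mm above the bench, walls 5 mm thick. Origin: centre of its underside, on the bench; z up. Takes the flat flask, long side along the nest's long side (either way round).
- amber_bottle: Bystander, not to be moved: small round brown glass bottle, 30 mm in diameter, 55 mm high, black cap, loose. Origin: centre of its underside.
- timer: Bystander, not to be moved: flat black bench timer, 44 x 44 mm, 16 mm high, loose. Origin: centre of its underside.
Not all that is in view belongs to the job. What is shaped like the square_bottle but pink or purple is not meant.

How it is judged:
By the outcome, as a careful person would: the job done as asked, in the order asked, and still so for the second after the job is handed in, with the robot touching nothing.
It also fails if it takes over 99 s, if anything falls off the work surface, if the arm or the gripper's body presses on something with over 40 N, if the wrist force passes 120 N, or if a joint passes its speed limit or range.

ROBOT

A 7-joint arm with a two-finger parallel gripper is mounted at the origin on the work surface. World frame = base frame: x ahead of the robot, y to its left, z up, the work surface at z = 0. Lengths are in m, angles in rad, forces in N, time in s.
With the tool pointing down it reaches from about 0.425 to 0.875 m from the base axis. Payload 9.9 kg.
Tool frame: the origin (TCP) lies between the finger pads; the fingertips stand 14 mm ahead of it and the grasp point (between the pads) lies 5 mm behind it; z points along the fingers, y is the line along which they close (so a half turn about z gives the same grasp; the last joint's range is limited). The gripper opens to 85 mm and grips with 20 to 120 N. Pads are 22 mm wide; open, the fingers measure 114 mm over their backs; the gripper's body (76 mm by 85 mm) begins 54 mm behind the grasp point. The pads swing forward as they close: fully open they stand 13 mm farther back than shut.
Start: joints at [-0.084, 0.576, 0.025, 1.437, -0.015, 1.129, -0.057], TCP at [0.675, 0, 0.245] pointing down, gripper open.
Joint ranges: [-2.76, 2.76], [-0.34, 2.15], [-1.52, 1.57], [0.19, 2.46], [-1.09, 4.23], [0.17, 1.99], [-2.82, 2.82]. Speed limits (rad/s): [2.22, 2.22, 3.01, 3.01, 3.14, 3.14, 3.14].

INTERFACE

Orientations are given as a unit quaternion [x, y, z, w].
In Python, from workcell import r gives the robot as it stands.
- The arm moves only by the tool drive_tool, never from a script. Its argument "deltas" is a list of rows, each an object of numbers: "x", "y", "z": the shift along the world's x, y, z in units of 100 mm (1.0 is 100 mm); "wx", "wy", "wz": the turn, a rotation vector about the world's x, y, z in units of 2 rad (1.0 is 2 rad). In form: [{"x": .., "y": .., "z": .., "wx": .., "wy": .., "wz": ..}, ...]. A call has 1 to 5 rows; each row is the pose to reach, as a shift and turn from the pose commanded when the call began; what a row does not reach only later rows make up. A row lasts 1/10 s, in which the tool goes at most 50 mm and 8.59 degrees, less where a joint would pass 70% of its speed; a pose out of reach is approached as far as the arm can. A call with a number of a shift or a turn outside -1 to 1 is refused whole. A call with a gripper value outside its range is refused whole. "gripper" is the opening, from 0 (shut) to 1 (fully open), set as the call begins (left out, the last holds). The fingers move at their own pace and stop on an object; the grip force is fixed at half the most. Time passes only in rows, so rows that repeat a pose let the fingers close. It gives the time, the measured TCP pose, the force, the opening and the grip force at its end, in the units of the state.
- r.get_state(): the state, without advancing time (a new reading comes with each control period).
- r.read_camera(name): name is "scene" or "side" or "wrist"; returns a dict with "color" (480x640x3 uint8, red, green, blue), "mtx" (3x3 intrinsics, pixels), "k1" (the pictures are not rectified: a ray, as slopes to the right and down, at radius r is drawn at 1 + k1 r^2 times it, then the intrinsics apply), "R" (3x3) and "t" (3): a world point X has camera coordinates R X + t; the wrist camera has in their place "mount" (4x4, takes a point from camera to tool coordinates, whose origin is the TCP and whose axes are the flange's). Camera axes: x right, y down, z forward; pixel columns grow to the right and rows downward; lengths in m; the calibration is good to about 2 mm. A picture is of the moment at which its call begins: read the wrist's pose just before it. There is no depth.
- r.job_done(): hands the job in; it is judged then, once.
Trained networks look in the newest picture that a camera, given by its name, has taken for a name from the list of things; names that differ only in an ending like _2 or _b are one class to them, and where a whole thing is asked for, a point or a joint stands for the part that bears it (a point fixed in the world has none). Each returns a list of dicts, best first, with "p" (0 to 1); they miss things now and then, are a little off and sometimes report something else, mostly with a low value. They report only what shows in the picture. A call takes as long as a camera call. They do not tell look-alikes from the thing itself.
- r.look_for(camera, query): "xyz" ([x, y, z] in m, in world coordinates, good to about 4 mm: the middle of the surface that is visible of it).
- r.masks_of(camera, query): "region" (480x640 bool, what is visible of it).
- r.spot_point(camera, query): "xyz" ([x, y, z] in m, in world coordinates, good to about 4 mm: a listed point, or the origin of a listed thing).
The state is a dict: "t": time; "joint_positions": joint angles; "qvel": joint speeds; "joint_efforts": joint torques, N m; "eef_pos": TCP position; "ee_rot": TCP orientation; "contact_force": force on the tool from outside, world axes, zero at the start; "torque": the same for the moment, N m; "opening": opening from 0.0 (shut) to 1.0 (fully open); "grip_force": force on a finger pad.
Only numpy, scipy, OpenCV 4.12 (cv2) and the standard library are available. Lean on these libraries where they do the work, as an engineer would, in place of code of your own. Each camera call takes 0.05 s, during which the arm holds its last target. There are 200 camera calls.

## Working session

There is one attempt and no reset: what is moved stays moved. The work goes in short steps, Python scripts to look and compute and a tool call to move; the robot and the scene stay as the last step left them, time stands still between calls to the robot, and variables do not carry over. Pictures are saved under pics/ and viewed, at most 14 in all, crops included, and the job is handed in when it is done.

Besides the shell and the picture viewer there is one more tool, called after "Request:" as name([rows], argument=value, ...), one row to a line, values as JSON. drive_tool: Moves the arm, as the interface text tells. Its arguments: {"type":"object","properties":{"deltas":{"type":"array","items":{"type":"object","properties":{"x":{"type":"number"},"y":{"type":"number"},"z":{"type":"number"},"wx":{"type":"number"},"wy":{"type":"number"},"wz":{"type":"number"}}}},"gripper":{"type":"number"}},"required":["deltas"]}

```bash
mkdir -p pics; ls; python3 - <<'E'
from workcell import r
import cv2
s=r.get_state();print(s['t'],s['eef_pos'],s['ee_rot'])
for c in ['scene','side','wrist']:
    d=r.read_camera(c);cv2.imwrite(f'pics/{c}0.png',d['color'][...,::-1])
    print(c,d['mtx'].tolist(),d['k1'],d.get('mount'),d.get('t'))
    for q in ['wide_jar','slim_vial','square_bottle','flat_flask','wide_nest','slim_nest','square_nest','flat_nest','amber_bottle','timer']:
        if c=='wrist':continue
        print(q,[(round(o['p'],2),[round(float(v),3) for v in o['xyz']]) for o in r.spot_point(c,q)[:3]])
print(r.get_state()['t'])
E
```

```text
pics
0.0 [6.74556049e-01 2.07598577e-05 2.44454890e-01] [ 7.07077568e-01  7.07135509e-01 -6.02264664e-04 -5.66948105e-04]
scene [[452.10327166572694, 0.0, 322.28262010548355], [0.0, 452.10327166572694, 236.06830824653142], [0.0, 0.0, 1.0]] -0.037505155095272365 None [ 0.45100487 -0.09723482  1.04403694]
wide_jar [(0.57, [0.654, 0.097, -0.001])]
slim_vial [(0.65, [0.659, -0.128, -0.004])]
square_bottle [(0.63, [0.422, -0.245, -0.0]), (0.63, [0.463, -0.417, -0.002]), (0.61, [0.324, -0.197, 0.002])]
flat_flask [(0.89, [0.495, 0.108, -0.003])]
wide_nest [(0.85, [0.47, -0.087, 0.005])]
slim_nest [(0.87, [0.404, 0.273, 0.0]), (0.23, [0.517, -0.216, -0.004])]
square_nest [(0.68, [0.557, 0.317, 0.001]), (0.21, [0.421, -0.249, 0.002])]
flat_nest [(0.77, [0.569, -0.351, 0.002])]
amber_bottle [(0.96, [0.513, 0.207, 0.001])]
timer [(0.69, [0.558, 0.316, 0.001]), (0.68, [0.52, -0.217, -0.005])]
side [[449.3799806333973, 0.0, 316.5365875790516], [0.0, 449.3799806333973, 246.29004534460782], [0.0, 0.0, 1.0]] -0.05376668601708949 None [-0.39507609  0.23224812  0.55784173]
wide_jar [(0.72, [0.556, 0.
[... 244 characters left out ...]
e_nest [(0.78, [0.47, -0.082, -0.004])]
slim_nest [(0.92, [0.404, 0.275, -0.001])]
square_nest [(0.83, [0.558, 0.315, -0.001]), (0.21, [0.511, -0.218, 0.001])]
flat_nest [(0.57, [0.569, -0.353, 0.003])]
amber_bottle [(0.83, [0.515, 0.214, 0.002])]
timer [(0.8, [0.51, -0.218, 0.001])]
wrist [[380.3052046349945, 0.0, 313.85752969079886], [0.0, 380.3052046349945, 239.27828639791554], [0.0, 0.0, 1.0]] -0.06752615109151583 [[ 1.70949837e-04 -9.52860416e-01 -3.03408961e-01  7.74977727e-02]
 [ 9.99999980e-01  1.30317231e-04  1.54167176e-04 -1.27474778e-03]
 [-1.07360383e-04 -3.03408982e-01  9.52860419e-01 -1.27801295e-01]
 [ 0.00000000e+00  0.00000000e+00  0.00000000e+00  1.00000000e+00]] None
1.15
```

View pics/scene0.png

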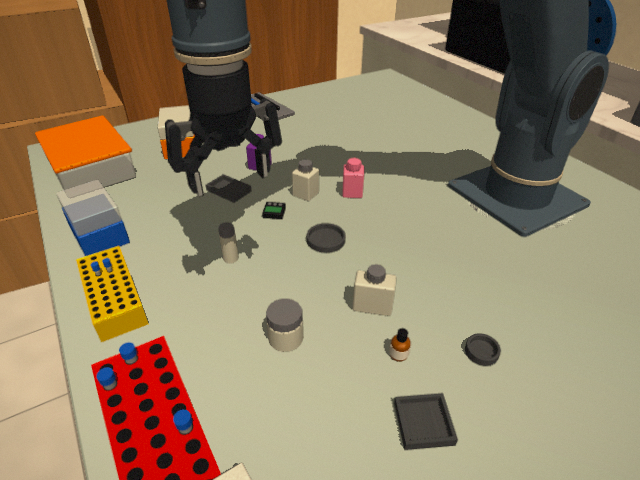

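View pics/side0.png

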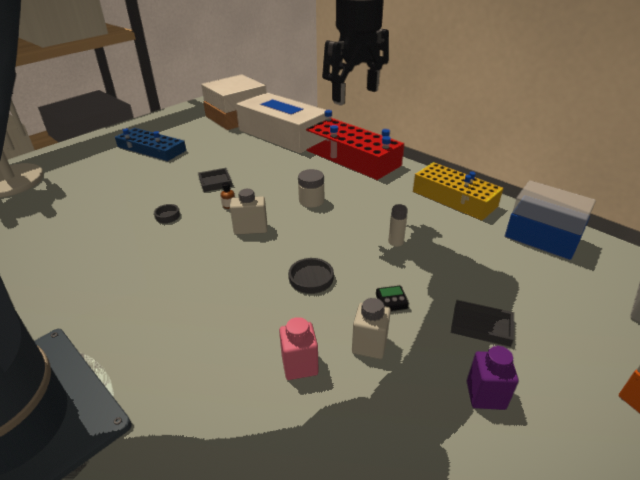

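The scene view shows the jar at (285,325), vial (229,243), white square bottle (306,180) and flask (375,290). The nests are at wide (326,238), slim (482,349), square (425,420) and flat (228,188). The pink bottle at (354,178) and the purple one at (258,153) are look-alikes. The side view agrees.

Next I fit each thing's x, y, z and yaw to its masks in both views.

```bash
cat > h.py <<'E'
import numpy as np, cv2
from scipy.optimize import minimize
from scipy.spatial.transform import Rotation as Ro
from workcell import r
def box(a,b,z0,z1): return np.array([[x,y,z] for x in(-a/2,a/2) for y in(-b/2,b/2) for z in(z0,z1)])
def cyl(d,z0,z1):
    t=np.linspace(0,2*np.pi,40,endpoint=False); return np.array([[d/2*np.cos(u),d/2*np.sin(u),z] for u in t for z in(z0,z1)])
M={'wide_jar':[cyl(.056,0,.046),cyl(.054,.046,.064)],'slim_vial':[cyl(.03,0,.06),cyl(.027,.06,.078)],
'square_bottle':[box(.046,.046,0,.064),cyl(.03,.064,.084)],'flat_flask':[box(.066,.036,0,.066),cyl(.029,.066,.086)],
'wide_nest':[cyl(.078,0,.016)],'slim_nest':[cyl(.052,0,.016)],'square_nest':[box(.068,.068,0,.016)],'flat_nest':[box(.088,.058,0,.016)]}
SYM={'square_bottle':90,'square_nest':90,'flat_flask':180,'flat_nest':180}
def cam(c):
    s=r.get_state(); d=r.read_camera(c)
    if 'R' in d: R,t=np.array(d['R']),np.array(d['t'])
    else:
        T=np.eye(4);T[:3,:3]=Ro.from_quat(s['ee_rot']).as_matrix();T[:3,3]=s['eef_pos']
        T=np.linalg.inv(T@np.array(d['mount']));R,t=T[:3,:3],T[:3,3]
    return dict(K=d['mtx'],k1=d['k1'],R=R,t=t,img=d['color'],name=c)
def proj(c,X):
    X=X@c['R'].T+c['t']; u=X[:,:2]/X[:,2:]; u=u*(1+c['k1']*(u**2).sum(1,keepdims=True))
    return u*[c['K'][0][0],c['K'][1][1]]+[c['K'][0][2],c['K'][1][2]]
def render(c,n,p,S=4):
    m=np.zeros((480,640),np.uint8); q=[]
    A=Ro.from_euler('z',p[3]).as_matrix()
    for part in M[n]:
        h=cv2.convexHull(proj(c,part@A.T+p[:3]).astype(np.float32))
        cv2.fillPoly(m,[np.round(h*16).astype(np.int32)],255,lineType=cv2.LINE_AA,shift=4)
    return m/255.
def fit(n,views,p0,zfree=True):
    """views: list of (cam,mask); returns p=[x,y,z,yaw], iou"""
    def cost(v):
        p=np.array([v[0]/100,v[1]/100,v[2]/100 if zfree else p0[2],v[3]/5]); c=0
        for cm,m in views:
            a=render(cm,n,p); c+=1-np.minimum(a,m).sum()/max(np.maximum(a,m).sum(),1)
        return c/len(views)+ .002*(v[2] if zfree else 0)**2
    best=None
    for y0 in (np.deg2rad(np.arange(0,SYM[n],22.5)) if n in SYM and len(p0)<4 else [p0[3] if len(p0)>3 else 0]):
        x0=np.array([p0[0]*100,p0[1]*100,p0[2]*100,y0*5])
        sim=np.vstack([x0]+[x0+np.eye(4)[i]*[.6,.6,.6,.8][i] for i in range(4)])
        o=minimize(cost,x0,method='Nelder-Mead',options=dict(initial_simplex=sim,maxfev=250))
        if best is None or o.fun<best.fun: best=o
    v=best.x; return np.array([v[0]/100,v[1]/100,v[2]/100,v[3]/5]),1-best.fun
def mask(c,n,p0):
    ms=r.masks_of(c['name'],n); u=proj(c,np.array([[p0[0],p0[1],.02]]))[0]
    g=[]
    for o in ms:
        ys,xs=np.nonzero(o['region'])
        if len(xs) and np.hypot(xs.mean()-u[0],ys.mean()-u[1])<45: g.append(o)
    return np.asarray(g[0]['region'],float) if g else None
E
cat > m.py <<'E'
from h import *
G={'wide_jar':(.652,.095),'slim_vial':(.657,-.13),'square_bottle':(.423,-.248),'flat_flask':(.494,.11),'wide_nest':(.47,-.085),'slim_nest':(.404,.274),'square_nest':(.557,.316),'flat_nest':(.569,-.352)}
V=[cam('scene'),cam('side')]
out={}
for n,g in G.items():
    vs=[(c,m) for c in V if (m:=mask(c,n,g)) is not None]
    if not vs: print(n,'none');continue
    p,i=fit(n,vs,(g[0],g[1],0.))
    out[n]=p.tolist()
    print(n,len(vs),np.round(p[:3],4),'yaw',round(np.degrees(p[3]),1),'iou',round(i,3))
import json;json.dump(out,open('p.json','w'))
E
time python3 m.py
```

```text
wide_jar 2 [0.6512 0.0951 0.0011] yaw 5.4 iou 0.901
slim_vial 2 [ 6.537e-01 -1.295e-01  4.000e-04] yaw 11.0 iou 0.896
square_bottle 2 [ 0.4246 -0.246  -0.0022] yaw 38.5 iou 0.887
flat_flask 2 [ 0.4938  0.1105 -0.0014] yaw 142.9 iou 0.895
wide_nest 2 [ 0.4704 -0.0811 -0.0015] yaw 4.3 iou 0.887
slim_nest 2 [ 4.038e-01  2.740e-01 -2.000e-04] yaw 1.6 iou 0.858
square_nest 2 [5.586e-01 3.186e-01 2.000e-04] yaw 62.8 iou 0.904
flat_nest 2 [ 0.5725 -0.35   -0.0011] yaw 113.6 iou 0.937
real	0m25.616s
user	0m12.667s
sys	0m10.526s
```

```bash
cat > w.py <<'E'
import sys,json
from h import *
# usage: w.py name...  second measurement with the wrist camera, z held at 0
P=json.load(open('p.json')); c=cam('wrist'); s=r.get_state()
print('tcp',np.round(s['eef_pos'],4),'t',s['t'])
for n in sys.argv[1:]:
    m=mask(c,n,P[n])
    if m is None: print(n,'none');continue
    e=(m[0].any() or m[-1].any() or m[:,0].any() or m[:,-1].any())
    p,i=fit(n,[(c,m)],(P[n][0],P[n][1],0.,P[n][3]),zfree=False)
    print(n,np.round(p[:2],4),'yaw',round(np.degrees(p[3]),1),'iou',round(i,3),'EDGE' if e else '','d mm',np.round((p[:2]-P[n][:2])*1000,1))
E
python3 w.py wide_jar slim_vial flat_flask wide_nest
```

```text
tcp [0.675  0.     0.2453] t 2.1
wide_jar [0.6498 0.094 ] yaw 4.0 iou 0.929  d mm [-1.4 -1.1]
slim_vial [ 0.6531 -0.1276] yaw 14.1 iou 0.894  d mm [-0.5  1.9]
flat_flask none
wide_nest [ 0.4687 -0.0827] yaw 14.0 iou 0.925  d mm [-1.7 -1.5]
```

View pics/wrist0.png

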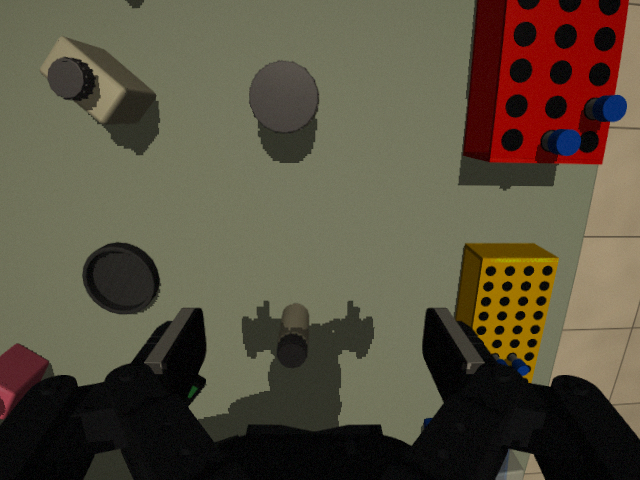

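The wrist view shows the jar at (284,97), the vial at (293,330), the flask at (95,80) and the wide nest at (121,277). All of them agree with the two-view fits to within 2 mm. I'll start with the jar.

Request:
drive_tool([
  {"x": -0.12, "y": 0.45, "z": -0.2},
  {"x": -0.245, "y": 0.9, "z": -0.5},
  {"x": -0.245, "y": 0.945, "z": -0.9},
  {"x": -0.245, "y": 0.945, "z": -1.0},
], gripper=1)

```text
schema error: expected keys x, y, z, wx, wy, wz
```

Request:
drive_tool([
  {"z": -0.4},
  {"z": -0.8},
  {"z": -1.0},
])

```text
schema error: expected keys x, y, z, wx, wy, wz
```

Request:
drive_tool([
  {"z": -0.1},
  {"z": -0.1},
])

```text
schema error: expected keys x, y, z, wx, wy, wz
```

Request:
drive_tool([
  {},
  {},
  {},
  {},
  {},
], gripper=0)

```text
schema error: expected keys x, y, z, wx, wy, wz
```

All six keys are required, so I'll send full rows.

Request:
drive_tool([
  {"x": -0.12, "y": 0.45, "z": -0.2, "wx": 0, "wy": 0, "wz": 0},
  {"x": -0.245, "y": 0.9, "z": -0.5, "wx": 0, "wy": 0, "wz": 0},
  {"x": -0.245, "y": 0.945, "z": -0.9, "wx": 0, "wy": 0, "wz": 0},
  {"x": -0.245, "y": 0.945, "z": -1.0, "wx": 0, "wy": 0, "wz": 0},
], gripper=1)

```text
t: 2.7
eef_pos: [0.6476, 0.0973, 0.1413]
ee_rot: [0.706, 0.709, -0.002, -0.002]
contact_force: [0.3, -0.6, -0.6]
opening: 0.999
grip_force: 0.0
```

Request:
drive_tool([
  {"x": 0, "y": 0, "z": -0.4, "wx": 0, "wy": 0, "wz": 0},
  {"x": 0, "y": 0, "z": -0.8, "wx": 0, "wy": 0, "wz": 0},
  {"x": 0, "y": 0, "z": -1.0, "wx": 0, "wy": 0, "wz": 0},
])

```text
t: 3.0
eef_pos: [0.65, 0.0921, 0.0432]
ee_rot: [0.708, 0.706, -0.002, -0.0]
contact_force: [0.1, -0.1, -0.3]
opening: 1.004
grip_force: 0.0
```

Request:
drive_tool([
  {"x": 0, "y": 0, "z": -0.1, "wx": 0, "wy": 0, "wz": 0},
  {"x": 0, "y": 0, "z": -0.1, "wx": 0, "wy": 0, "wz": 0},
])

```text
t: 3.2
eef_pos: [0.6507, 0.093, 0.0349]
ee_rot: [0.708, 0.707, -0.001, 0.0]
contact_force: [-0.7, 0.2, 1.0]
opening: 1.003
grip_force: 0.0
```

Request:
drive_tool([
  {"x": 0, "y": 0, "z": -0.1, "wx": 0, "wy": 0, "wz": 0},
  {"x": 0, "y": 0, "z": -0.1, "wx": 0, "wy": 0, "wz": 0},
  {"x": 0, "y": 0, "z": -0.1, "wx": 0, "wy": 0, "wz": 0},
  {"x": 0, "y": 0, "z": -0.1, "wx": 0, "wy": 0, "wz": 0},
], gripper=0)

```text
t: 3.6
eef_pos: [0.6509, 0.0945, 0.0261]
ee_rot: [0.707, 0.707, 0.0, 0.0]
contact_force: [-0.7, 0.0, 1.4]
opening: 0.637
grip_force: 63.2
```

The last row repeated -0.1, so the grip sits 10 mm too low for the nest rim. I'll regrasp 10 mm higher.

Request:
drive_tool([
  {"x": 0, "y": 0, "z": 0, "wx": 0, "wy": 0, "wz": 0},
  {"x": 0, "y": 0, "z": 0, "wx": 0, "wy": 0, "wz": 0},
  {"x": 0, "y": 0, "z": 0.1, "wx": 0, "wy": 0, "wz": 0},
  {"x": 0, "y": 0, "z": 0.1, "wx": 0, "wy": 0, "wz": 0},
], gripper=0.95)

```text
t: 4.0
eef_pos: [0.6514, 0.0946, 0.0368]
ee_rot: [0.707, 0.707, 0.001, 0.001]
contact_force: [0.3, -0.2, 0.9]
opening: 0.952
grip_force: 0.0
```

Request:
drive_tool([
  {"x": 0, "y": 0, "z": 0, "wx": 0, "wy": 0, "wz": 0},
  {"x": 0, "y": 0, "z": 0, "wx": 0, "wy": 0, "wz": 0},
  {"x": 0, "y": 0, "z": 0, "wx": 0, "wy": 0, "wz": 0},
  {"x": 0, "y": 0, "z": 0, "wx": 0, "wy": 0, "wz": 0},
], gripper=0)

```text
t: 4.4
eef_pos: [0.6506, 0.0945, 0.0357]
ee_rot: [0.707, 0.707, 0.0, 0.0]
contact_force: [-1.5, -0.6, 6.0]
opening: 0.632
grip_force: 62.5
```

Request:
drive_tool([
  {"x": 0, "y": 0, "z": 0.2, "wx": 0, "wy": 0, "wz": 0},
  {"x": 0, "y": 0, "z": 0.6, "wx": 0, "wy": 0, "wz": 0},
  {"x": 0, "y": 0, "z": 0.9, "wx": 0, "wy": 0, "wz": 0},
  {"x": 0, "y": 0, "z": 1.0, "wx": 0, "wy": 0, "wz": 0},
])

```text
t: 4.8
eef_pos: [0.6519, 0.0946, 0.1383]
ee_rot: [0.707, 0.707, 0.002, 0.001]
contact_force: [-0.5, 1.6, -1.3]
opening: 0.636
grip_force: 63.8
```

Request:
drive_tool([
  {"x": -0.2, "y": -0.2, "z": 0, "wx": 0, "wy": 0, "wz": 0},
  {"x": -0.5, "y": -0.5, "z": 0, "wx": 0, "wy": 0, "wz": 0},
  {"x": -0.8, "y": -0.8, "z": 0, "wx": 0, "wy": 0, "wz": 0},
  {"x": -1.0, "y": -1.0, "z": 0, "wx": 0, "wy": 0, "wz": 0},
])

```text
t: 5.2
eef_pos: [0.5474, -0.0079, 0.1342]
ee_rot: [0.708, 0.707, -0.002, -0.001]
contact_force: [0.3, -0.8, -2.1]
opening: 0.64
grip_force: 63.8
```

Request:
drive_tool([
  {"x": -0.3, "y": -0.3, "z": 0, "wx": 0, "wy": 0, "wz": 0},
  {"x": -0.6, "y": -0.6, "z": 0, "wx": 0, "wy": 0, "wz": 0},
  {"x": -0.81, "y": -0.765, "z": 0, "wx": 0, "wy": 0, "wz": 0},
  {"x": -0.81, "y": -0.765, "z": 0, "wx": 0, "wy": 0, "wz": 0},
  {"x": -0.81, "y": -0.765, "z": -0.2, "wx": 0, "wy": 0, "wz": 0},
])

```text
t: 5.7
eef_pos: [0.4703, -0.0826, 0.1162]
ee_rot: [0.708, 0.707, 0.001, 0.001]
contact_force: [1.6, 0.8, -1.8]
opening: 0.633
grip_force: 63.8
```

Request:
drive_tool([
  {"x": 0, "y": 0, "z": -0.2, "wx": 0, "wy": 0, "wz": 0},
  {"x": 0, "y": 0, "z": -0.4, "wx": 0, "wy": 0, "wz": 0},
  {"x": 0, "y": 0, "z": -0.55, "wx": 0, "wy": 0, "wz": 0},
  {"x": 0, "y": 0, "z": -0.65, "wx": 0, "wy": 0, "wz": 0},
  {"x": 0, "y": 0, "z": -0.7, "wx": 0, "wy": 0, "wz": 0},
])

```text
t: 6.2
eef_pos: [0.4693, -0.0816, 0.0441]
ee_rot: [0.707, 0.707, -0.0, -0.001]
contact_force: [0.3, -0.2, -1.9]
opening: 0.633
grip_force: 63.8
```

Request:
drive_tool([
  {"x": 0, "y": 0, "z": -0.03, "wx": 0, "wy": 0, "wz": 0},
  {"x": 0, "y": 0, "z": -0.05, "wx": 0, "wy": 0, "wz": 0},
  {"x": 0, "y": 0, "z": -0.06, "wx": 0, "wy": 0, "wz": 0},
  {"x": 0, "y": 0, "z": -0.06, "wx": 0, "wy": 0, "wz": 0},
])

```text
t: 6.6
eef_pos: [0.4698, -0.082, 0.0397]
ee_rot: [0.707, 0.707, 0.0, 0.0]
contact_force: [0.5, 0.4, -0.1]
opening: 0.634
grip_force: 63.8
```

Request:
drive_tool([
  {"x": 0, "y": 0, "z": 0, "wx": 0, "wy": 0, "wz": 0},
  {"x": 0, "y": 0, "z": 0, "wx": 0, "wy": 0, "wz": 0},
  {"x": 0, "y": 0, "z": 0, "wx": 0, "wy": 0, "wz": 0},
], gripper=1)

```text
t: 6.9
eef_pos: [0.4696, -0.082, 0.0395]
ee_rot: [0.707, 0.707, 0.0, 0.0]
contact_force: [0.3, 0.1, 0.5]
opening: 1.0
grip_force: 0.0
```

Request:
drive_tool([
  {"x": 0, "y": 0, "z": 0.2, "wx": 0, "wy": 0, "wz": 0},
  {"x": 0, "y": 0, "z": 0.6, "wx": 0, "wy": 0, "wz": 0},
  {"x": 0, "y": 0, "z": 1.0, "wx": 0, "wy": 0, "wz": 0},
])

```text
t: 7.2
eef_pos: [0.4689, -0.0819, 0.1401]
ee_rot: [0.707, 0.707, -0.001, -0.001]
contact_force: [0.7, -0.5, 0.4]
opening: 0.998
grip_force: 0.0
```

Request:
drive_tool([
  {"x": 0.3, "y": -0.1, "z": 0, "wx": 0, "wy": 0, "wz": 0},
  {"x": 0.7, "y": -0.2, "z": 0, "wx": 0, "wy": 0, "wz": 0},
  {"x": 1.0, "y": -0.3, "z": 0, "wx": 0, "wy": 0, "wz": 0},
])

```text
t: 7.5
eef_pos: [0.5717, -0.1122, 0.1402]
ee_rot: [0.707, 0.707, 0.001, 0.001]
contact_force: [0.5, 1.4, 0.0]
opening: 0.998
grip_force: 0.0
```

Request:
drive_tool([
  {"x": 0.4, "y": -0.1, "z": 0, "wx": 0, "wy": 0, "wz": 0},
  {"x": 0.7, "y": -0.15, "z": 0, "wx": 0, "wy": 0, "wz": 0},
  {"x": 0.835, "y": -0.165, "z": 0, "wx": 0, "wy": 0, "wz": 0},
  {"x": 0.835, "y": -0.165, "z": 0, "wx": 0, "wy": 0, "wz": 0},
])

```text
t: 7.9
eef_pos: [0.6544, -0.1285, 0.1387]
ee_rot: [0.707, 0.707, 0.0, 0.0]
contact_force: [-0.2, 0.0, 0.3]
opening: 0.999
grip_force: 0.0
```

```bash
python3 - <<'E'
from h import *
c=cam('scene');cv2.imwrite('pics/s1.png',c['img'][...,::-1]); c=cam('wrist');cv2.imwrite('pics/w1.png',c['img'][...,::-1])
a=cv2.imread('pics/s1.png')[140:300,180:400];b=cv2.imread('pics/w1.png')
cv2.imwrite('pics/c1.png',np.hstack([cv2.resize(a,(440,320)),cv2.resize(b,(360,320))]))
E
```

```text
(no output)
```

View pics/c1.png

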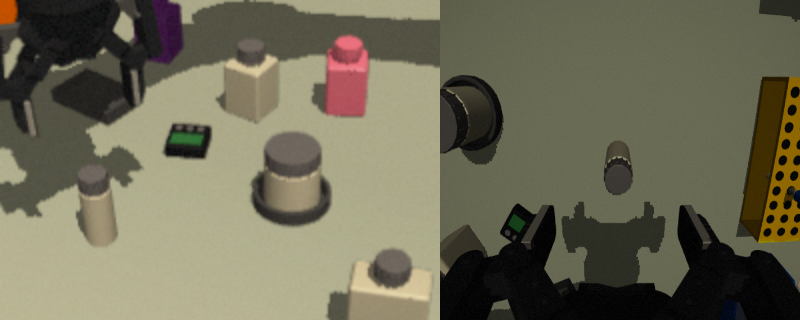

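The jar is seated in its nest at crop (290,195). Next is the vial.

Request:
drive_tool([
  {"x": 0, "y": 0, "z": -0.4, "wx": 0, "wy": 0, "wz": 0},
  {"x": 0, "y": 0, "z": -0.8, "wx": 0, "wy": 0, "wz": 0},
  {"x": 0, "y": 0, "z": -0.97, "wx": 0, "wy": 0, "wz": 0},
  {"x": 0, "y": 0, "z": -0.97, "wx": 0, "wy": 0, "wz": 0},
])

```text
t: 8.4
eef_pos: [0.65, -0.128, 0.0398]
ee_rot: [0.707, 0.707, -0.002, -0.002]
contact_force: [0.4, 0.3, 1.1]
opening: 0.999
grip_force: 0.0
```

Request:
drive_tool([
  {"x": 0, "y": 0, "z": 0, "wx": 0, "wy": 0, "wz": 0},
  {"x": 0, "y": 0, "z": 0, "wx": 0, "wy": 0, "wz": 0},
  {"x": 0, "y": 0, "z": 0, "wx": 0, "wy": 0, "wz": 0},
  {"x": 0, "y": 0, "z": 0, "wx": 0, "wy": 0, "wz": 0},
  {"x": 0, "y": 0, "z": 0, "wx": 0, "wy": 0, "wz": 0},
], gripper=0)

```text
t: 8.9
eef_pos: [0.6536, -0.1286, 0.0437]
ee_rot: [0.707, 0.707, 0.001, 0.001]
contact_force: [-1.0, 0.5, 6.7]
opening: 0.333
grip_force: 58.7
```

Request:
drive_tool([
  {"x": 0, "y": 0, "z": 0.2, "wx": 0, "wy": 0, "wz": 0},
  {"x": 0, "y": 0, "z": 0.6, "wx": 0, "wy": 0, "wz": 0},
  {"x": 0, "y": 0, "z": 1.0, "wx": 0, "wy": 0, "wz": 0},
])

```text
t: 9.2
eef_pos: [0.6525, -0.1284, 0.1433]
ee_rot: [0.707, 0.707, -0.0, -0.0]
contact_force: [0.8, -0.7, 0.2]
opening: 0.335
grip_force: 59.2
```

Request:
drive_tool([
  {"x": -0.15, "y": 0.3, "z": 0.1, "wx": 0, "wy": 0, "wz": 0},
  {"x": -0.35, "y": 0.65, "z": 0.2, "wx": 0, "wy": 0, "wz": 0},
  {"x": -0.6, "y": 1.0, "z": 0.3, "wx": 0, "wy": 0, "wz": 0},
])

```text
t: 9.5
eef_pos: [0.5928, -0.0275, 0.1733]
ee_rot: [0.707, 0.707, 0.001, 0.001]
contact_force: [0.2, 1.5, -0.2]
opening: 0.333
grip_force: 59.2
```

Request:
drive_tool([
  {"x": -0.25, "y": 0.35, "z": 0, "wx": 0, "wy": 0, "wz": 0},
  {"x": -0.45, "y": 0.7, "z": 0, "wx": 0, "wy": 0, "wz": 0},
  {"x": -0.65, "y": 1.0, "z": 0, "wx": 0, "wy": 0, "wz": 0},
])

```text
t: 9.8
eef_pos: [0.527, 0.0734, 0.173]
ee_rot: [0.707, 0.707, 0.001, 0.0]
contact_force: [0.7, 0.1, -0.7]
opening: 0.332
grip_force: 59.2
```

Request:
drive_tool([
  {"x": -0.25, "y": 0.35, "z": 0, "wx": 0, "wy": 0, "wz": 0},
  {"x": -0.45, "y": 0.7, "z": 0, "wx": 0, "wy": 0, "wz": 0},
  {"x": -0.64, "y": 1.0, "z": 0, "wx": 0, "wy": 0, "wz": 0},
  {"x": -0.64, "y": 1.0, "z": 0, "wx": 0, "wy": 0, "wz": 0},
])

```text
t: 10.2
eef_pos: [0.4614, 0.1763, 0.1729]
ee_rot: [0.705, 0.71, 0.001, -0.001]
contact_force: [0.4, -0.8, 0.4]
opening: 0.33
grip_force: 59.2
```

```bash
python3 w.py slim_nest square_nest
```

```text
tcp [0.4629 0.1738 0.1729] t 10.25
slim_nest [0.4027 0.274 ] yaw 5.2 iou 0.907  d mm [-1.1  0.1]
square_nest [0.5566 0.3186] yaw 64.1 iou 0.977 EDGE d mm [-2. -0.]
```

Request:
drive_tool([
  {"x": -0.25, "y": 0.4, "z": 0, "wx": 0, "wy": 0, "wz": 0},
  {"x": -0.5, "y": 0.8, "z": 0, "wx": 0, "wy": 0, "wz": 0},
  {"x": -0.605, "y": 1.0, "z": 0, "wx": 0, "wy": 0, "wz": 0},
  {"x": -0.605, "y": 1.0, "z": 0, "wx": 0, "wy": 0, "wz": 0},
])

```text
t: 10.75
eef_pos: [0.4027, 0.2738, 0.1724]
ee_rot: [0.706, 0.708, 0.0, -0.0]
contact_force: [0.1, -0.2, 0.1]
opening: 0.332
grip_force: 59.3
```

Request:
drive_tool([
  {"x": 0, "y": 0.025, "z": -0.3, "wx": 0, "wy": 0, "wz": 0},
  {"x": 0, "y": 0.025, "z": -0.6, "wx": 0, "wy": 0, "wz": 0},
  {"x": 0, "y": 0.025, "z": -0.8, "wx": 0, "wy": 0, "wz": 0},
  {"x": 0, "y": 0.025, "z": -0.9, "wx": 0, "wy": 0, "wz": 0},
])

```text
t: 11.15
eef_pos: [0.4042, 0.2718, 0.0808]
ee_rot: [0.708, 0.706, -0.001, 0.0]
contact_force: [-1.0, -0.9, -0.4]
opening: 0.333
grip_force: 59.3
```

Request:
drive_tool([
  {"x": 0, "y": 0, "z": -0.1, "wx": 0, "wy": 0, "wz": 0},
  {"x": 0, "y": 0, "z": -0.2, "wx": 0, "wy": 0, "wz": 0},
  {"x": 0, "y": 0, "z": -0.28, "wx": 0, "wy": 0, "wz": 0},
  {"x": 0, "y": 0, "z": -0.33, "wx": 0, "wy": 0, "wz": 0},
  {"x": 0, "y": 0, "z": -0.34, "wx": 0, "wy": 0, "wz": 0},
])

```text
t: 11.65
eef_pos: [0.4034, 0.2739, 0.0479]
ee_rot: [0.707, 0.707, -0.0, -0.0]
contact_force: [-0.7, 0.3, 0.3]
opening: 0.337
grip_force: 59.3
```

Request:
drive_tool([
  {"x": 0, "y": 0, "z": -0.01, "wx": 0, "wy": 0, "wz": 0},
  {"x": 0, "y": 0, "z": -0.02, "wx": 0, "wy": 0, "wz": 0},
  {"x": 0, "y": 0, "z": -0.02, "wx": 0, "wy": 0, "wz": 0},
])

```text
t: 11.95
eef_pos: [0.4036, 0.2742, 0.0475]
ee_rot: [0.707, 0.707, 0.001, 0.0]
contact_force: [-2.0, -2.2, 13.8]
opening: 0.334
grip_force: 61.0
```

Request:
drive_tool([
  {"x": 0, "y": 0, "z": 0, "wx": 0, "wy": 0, "wz": 0},
  {"x": 0, "y": 0, "z": 0, "wx": 0, "wy": 0, "wz": 0},
  {"x": 0, "y": 0, "z": 0, "wx": 0, "wy": 0, "wz": 0},
  {"x": 0, "y": 0, "z": 0, "wx": 0, "wy": 0, "wz": 0},
], gripper=1)

```text
t: 12.35
eef_pos: [0.4035, 0.2741, 0.0463]
ee_rot: [0.707, 0.707, 0.0, 0.0]
contact_force: [0.3, -0.2, 0.1]
opening: 0.985
grip_force: 0.0
```

Request:
drive_tool([
  {"x": 0, "y": 0, "z": 0.2, "wx": 0, "wy": 0, "wz": 0},
  {"x": 0, "y": 0, "z": 0.6, "wx": 0, "wy": 0, "wz": 0},
  {"x": 0, "y": 0, "z": 1.0, "wx": 0, "wy": 0, "wz": 0},
])

```text
t: 12.65
eef_pos: [0.403, 0.2736, 0.1469]
ee_rot: [0.707, 0.707, -0.001, -0.0]
contact_force: [0.2, 0.0, 0.4]
opening: 1.002
grip_force: 0.0
```

Request:
drive_tool([
  {"x": 0.1, "y": -0.2, "z": 0.3, "wx": 0, "wy": 0, "wz": 0.07},
  {"x": 0.2, "y": -0.45, "z": 0.3, "wx": 0, "wy": 0, "wz": 0.14},
  {"x": 0.35, "y": -0.7, "z": 0.3, "wx": 0, "wy": 0, "wz": 0.2},
  {"x": 0.45, "y": -0.9, "z": 0.3, "wx": 0, "wy": 0, "wz": 0.23},
])

```text
t: 13.05
eef_pos: [0.4493, 0.1825, 0.1766]
ee_rot: [0.526, 0.851, 0.0, 0.0]
contact_force: [-0.0, -0.2, -0.9]
opening: 0.999
grip_force: 0.0
```

Request:
drive_tool([
  {"x": 0.2, "y": -0.2, "z": 0, "wx": 0, "wy": 0, "wz": 0.07},
  {"x": 0.35, "y": -0.45, "z": 0, "wx": 0, "wy": 0, "wz": 0.14},
  {"x": 0.455, "y": -0.735, "z": 0, "wx": 0, "wy": 0, "wz": 0.2},
  {"x": 0.455, "y": -0.735, "z": 0, "wx": 0, "wy": 0, "wz": 0.232},
  {"x": 0.455, "y": -0.735, "z": 0, "wx": 0, "wy": 0, "wz": 0.232},
])

```text
t: 13.55
eef_pos: [0.4941, 0.1094, 0.1761]
ee_rot: [0.318, 0.948, -0.0, -0.0]
contact_force: [-0.2, 0.6, -0.1]
opening: 0.999
grip_force: 0.0
```

```bash
python3 w.py flat_flask; python3 - <<'E'
from h import *
c=cam('scene');cv2.imwrite('pics/s2.png',c['img'][...,::-1]); c=cam('wrist');cv2.imwrite('pics/w2.png',c['img'][...,::-1])
a=cv2.imread('pics/s2.png')[280:440,340:560];b=cv2.imread('pics/w2.png')
cv2.imwrite('pics/c2.png',np.hstack([cv2.resize(a,(440,320)),cv2.resize(b,(360,320))]))
E
```

```text
tcp [0.4939 0.1104 0.1761] t 13.6
flat_flask [0.4912 0.1097] yaw 138.7 iou 0.919  d mm [-2.6 -0.8]
```

View pics/c2.png

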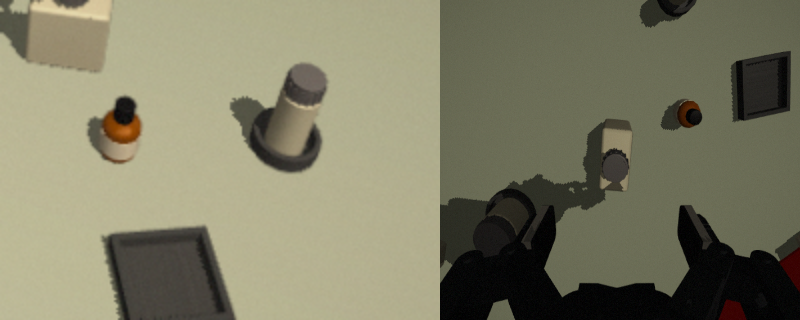

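```bash
python3 - <<'E'
from h import *
V=[cam('scene'),cam('side')]
for c in V:
    m=mask(c,'slim_vial',(.4035,.274))
    if m is None: print('none');continue
    a=render(c,'slim_vial',np.array([.4035,.274,.004,0]))
    f=lambda m:[np.round(cv2.moments(m.astype(np.float32))[k]/m.sum(),1) for k in('m10','m01')]
    print(c['name'],'iou',np.minimum(a,m).sum()/np.maximum(a,m).sum(),f(a),f(m))
    im=c['img'][...,::-1].copy(); k,_=cv2.findContours((a>.5).astype(np.uint8),0,2); cv2.drawContours(im,k,-1,(0,255,0),1)
    u=proj(c,np.array([[.4035,.274,.04]]))[0].astype(int)
    cv2.imwrite('pics/v_%s.png'%c['name'],cv2.resize(im[u[1]-50:u[1]+50,max(u[0]-60,0):u[0]+60],(390,320)))
cv2.imwrite('pics/v.png',np.hstack([cv2.imread('pics/v_scene.png'),cv2.imread('pics/v_side.png')]))
E
```

```text
scene iou 0.8404878460809625 [np.float64(487.2), np.float64(333.6)] [np.float64(488.2), np.float64(333.6)]
side iou 0.8284148221000174 [np.float64(162.8), np.float64(199.1)] [np.float64(162.6), np.float64(197.2)]
```

View pics/v.png

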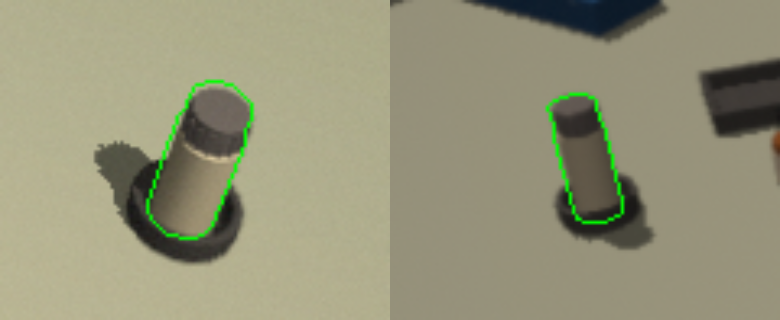

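The vial is upright and fully down, since the outline matches in both views. Next is the flask.

Request:
drive_tool([
  {"x": -0.015, "y": -0.005, "z": -0.4, "wx": 0, "wy": 0, "wz": 0},
  {"x": -0.015, "y": -0.005, "z": -0.8, "wx": 0, "wy": 0, "wz": 0},
  {"x": -0.015, "y": -0.005, "z": -1.0, "wx": 0, "wy": 0, "wz": 0},
])

```text
t: 14.25
eef_pos: [0.4913, 0.11, 0.074]
ee_rot: [0.318, 0.948, -0.001, -0.001]
contact_force: [-0.6, -0.8, 0.5]
opening: 1.0
grip_force: 0.0
```

Request:
drive_tool([
  {"x": 0, "y": 0, "z": -0.2, "wx": 0, "wy": 0, "wz": 0},
  {"x": 0, "y": 0, "z": -0.31, "wx": 0, "wy": 0, "wz": 0},
  {"x": 0, "y": 0, "z": -0.31, "wx": 0, "wy": 0, "wz": 0},
])

```text
t: 14.55
eef_pos: [0.4918, 0.1101, 0.0442]
ee_rot: [0.318, 0.948, -0.001, -0.001]
contact_force: [-0.7, 1.1, -0.2]
opening: 1.001
grip_force: 0.0
```

Request:
drive_tool([
  {"x": 0, "y": 0, "z": 0, "wx": 0, "wy": 0, "wz": 0},
  {"x": 0, "y": 0, "z": 0, "wx": 0, "wy": 0, "wz": 0},
  {"x": 0, "y": 0, "z": 0, "wx": 0, "wy": 0, "wz": 0},
  {"x": 0, "y": 0, "z": 0, "wx": 0, "wy": 0, "wz": 0},
  {"x": 0, "y": 0, "z": 0, "wx": 0, "wy": 0, "wz": 0},
], gripper=0)

```text
t: 15.05
eef_pos: [0.4931, 0.1101, 0.0464]
ee_rot: [0.318, 0.948, 0.0, 0.001]
contact_force: [-1.5, -1.4, 8.0]
opening: 0.42
grip_force: 57.3
```

Request:
drive_tool([
  {"x": 0, "y": 0, "z": 0.2, "wx": 0, "wy": 0, "wz": 0},
  {"x": 0, "y": 0, "z": 0.6, "wx": 0, "wy": 0, "wz": 0},
  {"x": 0, "y": 0, "z": 1.0, "wx": 0, "wy": 0, "wz": 0},
])

```text
t: 15.35
eef_pos: [0.4919, 0.1099, 0.1464]
ee_rot: [0.318, 0.948, -0.0, -0.001]
contact_force: [1.1, -0.2, -1.0]
opening: 0.423
grip_force: 58.1
```

Request:
drive_tool([
  {"x": 0.05, "y": -0.3, "z": 0.15, "wx": 0, "wy": 0, "wz": -0.05},
  {"x": 0.1, "y": -0.65, "z": 0.3, "wx": 0, "wy": 0, "wz": -0.1},
  {"x": 0.2, "y": -1.0, "z": 0.4, "wx": 0, "wy": 0, "wz": -0.15},
])

```text
t: 15.65
eef_pos: [0.5124, 0.0091, 0.1871]
ee_rot: [0.457, 0.889, 0.001, 0.001]
contact_force: [1.0, 1.2, -1.4]
opening: 0.421
grip_force: 58.1
```

Request:
drive_tool([
  {"x": 0.05, "y": -0.3, "z": 0, "wx": 0, "wy": 0, "wz": -0.05},
  {"x": 0.1, "y": -0.65, "z": 0, "wx": 0, "wy": 0, "wz": -0.1},
  {"x": 0.2, "y": -1.0, "z": 0, "wx": 0, "wy": 0, "wz": -0.106},
])

```text
t: 15.95
eef_pos: [0.5321, -0.0912, 0.1859]
ee_rot: [0.549, 0.836, 0.0, 0.0]
contact_force: [0.9, 0.6, -1.2]
opening: 0.422
grip_force: 58.1
```

Request:
drive_tool([
  {"x": 0.05, "y": -0.35, "z": 0, "wx": 0, "wy": 0, "wz": 0},
  {"x": 0.15, "y": -0.7, "z": 0, "wx": 0, "wy": 0, "wz": 0},
  {"x": 0.2, "y": -1.0, "z": 0, "wx": 0, "wy": 0, "wz": 0},
])

```text
t: 16.25
eef_pos: [0.5527, -0.1921, 0.1857]
ee_rot: [0.548, 0.837, 0.0, 0.0]
contact_force: [1.1, 0.1, -1.1]
opening: 0.425
grip_force: 58.1
```

Request:
drive_tool([
  {"x": 0.05, "y": -0.35, "z": 0, "wx": 0, "wy": 0, "wz": 0},
  {"x": 0.15, "y": -0.7, "z": 0, "wx": 0, "wy": 0, "wz": 0},
  {"x": 0.2, "y": -1.0, "z": 0, "wx": 0, "wy": 0, "wz": 0},
])

```text
t: 16.55
eef_pos: [0.5726, -0.2921, 0.1856]
ee_rot: [0.548, 0.837, -0.0, 0.0]
contact_force: [0.2, 0.1, 0.5]
opening: 0.424
grip_force: 58.1
```

Request:
drive_tool([
  {"x": 0.1, "y": -0.35, "z": 0, "wx": 0, "wy": 0, "wz": 0},
  {"x": 0.2, "y": -0.7, "z": 0, "wx": 0, "wy": 0, "wz": 0},
  {"x": 0.36, "y": -1.0, "z": 0, "wx": 0, "wy": 0, "wz": 0},
])

```text
t: 16.85
eef_pos: [0.6075, -0.3926, 0.1857]
ee_rot: [0.548, 0.836, -0.0, -0.0]
contact_force: [0.7, 0.1, -1.5]
opening: 0.423
grip_force: 58.1
```

Request:
drive_tool([
  {"x": 0, "y": -0.3, "z": 0, "wx": 0, "wy": 0, "wz": 0},
  {"x": 0, "y": -0.42, "z": 0, "wx": 0, "wy": 0, "wz": 0},
  {"x": 0, "y": -0.42, "z": 0, "wx": 0, "wy": 0, "wz": 0},
  {"x": 0, "y": -0.42, "z": 0, "wx": 0, "wy": 0, "wz": 0},
])

```text
t: 17.25
eef_pos: [0.6086, -0.4304, 0.1853]
ee_rot: [0.547, 0.837, 0.001, -0.0]
contact_force: [-0.0, -0.3, -0.9]
opening: 0.418
grip_force: 58.1
```

```bash
python3 w.py flat_nest; python3 - <<'E'
from h import *
c=cam('wrist');cv2.imwrite('pics/w3.png',c['img'][...,::-1])
E
```

```text
tcp [ 0.6089 -0.4298  0.1855] t 17.3
flat_nest [ 0.5685 -0.3525] yaw 114.2 iou 0.957  d mm [-4.  -2.5]
```

View pics/w3.png

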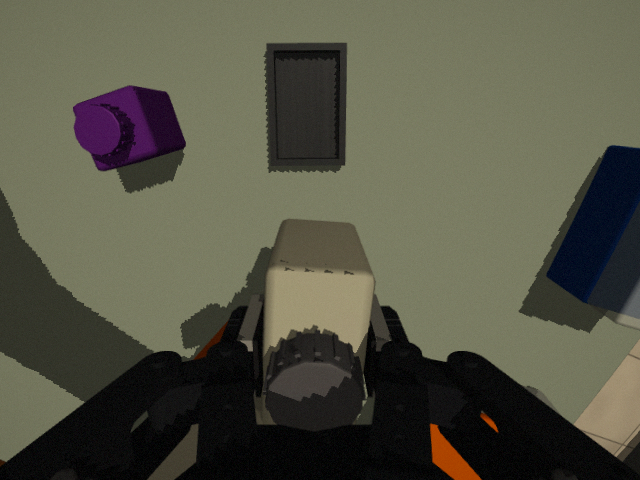

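The nest is at (306,105), aligned with the held flask at (320,270). Placing the flask.

Request:
drive_tool([
  {"x": -0.15, "y": 0.3, "z": 0, "wx": 0, "wy": 0, "wz": 0},
  {"x": -0.3, "y": 0.6, "z": 0, "wx": 0, "wy": 0, "wz": 0},
  {"x": -0.395, "y": 0.8, "z": 0, "wx": 0, "wy": 0, "wz": 0},
  {"x": -0.395, "y": 0.8, "z": 0, "wx": 0, "wy": 0, "wz": 0},
])

```text
t: 17.8
eef_pos: [0.5689, -0.3473, 0.1862]
ee_rot: [0.546, 0.838, 0.001, -0.001]
contact_force: [1.2, 1.3, -1.4]
opening: 0.422
grip_force: 58.2
```

Request:
drive_tool([
  {"x": 0, "y": 0, "z": -0.3, "wx": 0, "wy": 0, "wz": 0},
  {"x": 0, "y": 0, "z": -0.65, "wx": 0, "wy": 0, "wz": 0},
  {"x": 0, "y": 0, "z": -0.9, "wx": 0, "wy": 0, "wz": 0},
  {"x": 0, "y": 0, "z": -1.0, "wx": 0, "wy": 0, "wz": 0},
])

```text
t: 18.2
eef_pos: [0.5682, -0.3512, 0.0829]
ee_rot: [0.547, 0.837, -0.0, -0.002]
contact_force: [-0.2, 0.1, -0.6]
opening: 0.419
grip_force: 58.2
```

Request:
drive_tool([
  {"x": 0, "y": 0, "z": -0.1, "wx": 0, "wy": 0, "wz": 0},
  {"x": 0, "y": 0, "z": -0.2, "wx": 0, "wy": 0, "wz": 0},
  {"x": 0, "y": 0, "z": -0.28, "wx": 0, "wy": 0, "wz": 0},
  {"x": 0, "y": 0, "z": -0.32, "wx": 0, "wy": 0, "wz": 0},
  {"x": 0, "y": 0, "z": -0.34, "wx": 0, "wy": 0, "wz": 0},
])

```text
t: 18.7
eef_pos: [0.569, -0.352, 0.0514]
ee_rot: [0.548, 0.837, -0.0, 0.0]
contact_force: [-5.6, 4.3, 17.8]
opening: 0.419
grip_force: 60.2
```

Request:
drive_tool([
  {"x": 0, "y": 0, "z": -0.01, "wx": 0, "wy": 0, "wz": 0},
  {"x": 0, "y": 0, "z": -0.01, "wx": 0, "wy": 0, "wz": 0},
])

```text
t: 18.9
eef_pos: [0.5691, -0.3521, 0.0515]
ee_rot: [0.548, 0.837, -0.0, 0.0]
contact_force: [-3.0, 1.5, 4.9]
opening: 0.418
grip_force: 58.7
```

Request:
drive_tool([
  {"x": 0, "y": 0, "z": 0, "wx": 0, "wy": 0, "wz": 0},
  {"x": 0, "y": 0, "z": 0, "wx": 0, "wy": 0, "wz": 0},
  {"x": 0, "y": 0, "z": 0, "wx": 0, "wy": 0, "wz": 0},
  {"x": 0, "y": 0, "z": 0, "wx": 0, "wy": 0, "wz": 0},
], gripper=1)

```text
t: 19.3
eef_pos: [0.5691, -0.3521, 0.0503]
ee_rot: [0.548, 0.837, 0.0, 0.0]
contact_force: [0.2, -0.4, -0.6]
opening: 1.0
grip_force: 0.0
```

Request:
drive_tool([
  {"x": 0, "y": 0, "z": 0.2, "wx": 0, "wy": 0, "wz": 0},
  {"x": 0, "y": 0, "z": 0.6, "wx": 0, "wy": 0, "wz": 0},
  {"x": 0, "y": 0, "z": 1.0, "wx": 0, "wy": 0, "wz": 0},
])

```text
t: 19.6
eef_pos: [0.5685, -0.3517, 0.1507]
ee_rot: [0.547, 0.837, -0.0, -0.001]
contact_force: [0.0, -0.4, 0.4]
opening: 1.0
grip_force: 0.0
```

Request:
drive_tool([
  {"x": -0.2, "y": 0.1, "z": 0.3, "wx": 0, "wy": 0, "wz": 0.05},
  {"x": -0.5, "y": 0.3, "z": 0.3, "wx": 0, "wy": 0, "wz": 0.1},
  {"x": -0.8, "y": 0.5, "z": 0.3, "wx": 0, "wy": 0, "wz": 0.13},
  {"x": -1.0, "y": 0.7, "z": 0.3, "wx": 0, "wy": 0, "wz": 0.13},
])

```text
t: 20.0
eef_pos: [0.4668, -0.2816, 0.1805]
ee_rot: [0.434, 0.901, -0.0, -0.0]
contact_force: [0.6, -0.5, 0.1]
opening: 1.0
grip_force: 0.0
```

Request:
drive_tool([
  {"x": -0.3, "y": 0.3, "z": 0, "wx": 0, "wy": 0, "wz": 0},
  {"x": -0.445, "y": 0.36, "z": 0, "wx": 0, "wy": 0, "wz": 0},
  {"x": -0.445, "y": 0.36, "z": 0, "wx": 0, "wy": 0, "wz": 0},
  {"x": -0.445, "y": 0.36, "z": 0, "wx": 0, "wy": 0, "wz": 0},
])

```text
t: 20.4
eef_pos: [0.4253, -0.2465, 0.1807]
ee_rot: [0.435, 0.901, -0.0, 0.001]
contact_force: [0.5, -1.1, 0.6]
opening: 1.005
grip_force: 0.0
```

```bash
python3 w.py square_bottle; python3 - <<'E'
from h import *
c=cam('scene');a=c['img'][120:280,180:400,::-1]; c=cam('side');d=c['img'][270:400,420:560,::-1];c=cam('wrist');b=c['img'][...,::-1]
cv2.imwrite('pics/c4.png',np.hstack([cv2.resize(a,(260,300)),cv2.resize(d,(260,300)),cv2.resize(b,(280,300))]))
E
```

```text
tcp [ 0.4256 -0.2467  0.1806] t 20.45
square_bottle [ 0.4207 -0.2486] yaw 27.1 iou 0.915  d mm [-3.9 -2.6]
```

View pics/c4.png

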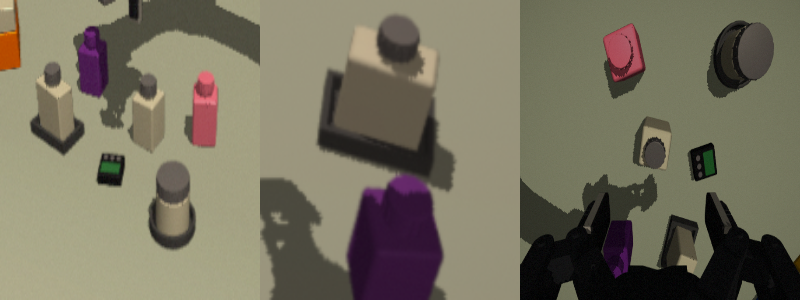

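The flask stands in its nest. The bottle's two yaw readings disagree (38° and 27°), so I'll draw both on a wrist crop to decide.

```bash
python3 - <<'E'
from h import *
c=cam('wrist');u=proj(c,np.array([[.422,-.2475,.05]]))[0].astype(int)
o=[]
for p in ([.4225,-.2475,0,np.radians(38.5)],[.4215,-.248,0,np.radians(29)]):
    im=cv2.resize(c['img'][...,::-1],None,fx=4,fy=4,interpolation=cv2.INTER_CUBIC)
    A=Ro.from_euler('z',p[3]).as_matrix()
    for z in(0,.064):
        q=proj(c,np.array([[x,y,z] for x,y in((-.023,-.023),(.023,-.023),(.023,.023),(-.023,.023))])@A.T+p[:3])
        cv2.polylines(im,[np.int32(q*4+2)],True,(0,255,0) if z else (255,0,0),1)
    x,y=u*4; o.append(im[y-240:y+240,x-195:x+195])
cv2.imwrite('pics/b.png',np.hstack(o))
E
```

```text
(no output)
```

View pics/b.png

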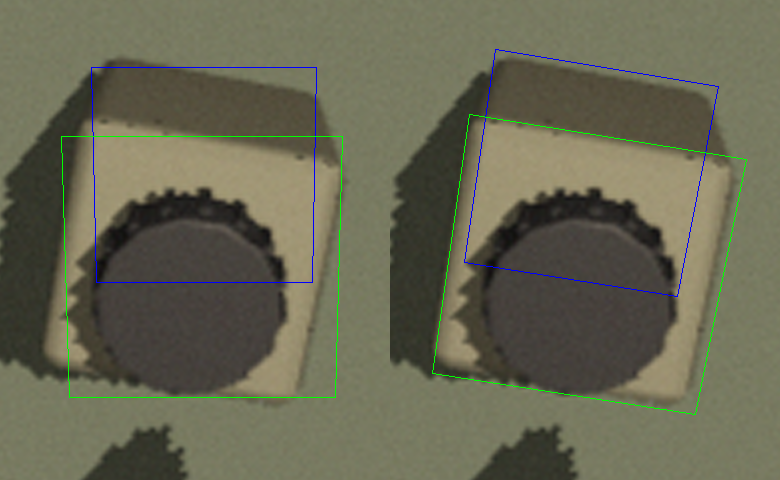

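29° fits the picture edges, so I'll use that. The nest yaw is 63.5°.

Request:
drive_tool([
  {"x": -0.033, "y": -0.022, "z": -0.2, "wx": 0, "wy": 0, "wz": -0.05},
  {"x": -0.033, "y": -0.022, "z": -0.4, "wx": 0, "wy": 0, "wz": -0.083},
  {"x": -0.033, "y": -0.022, "z": -0.7, "wx": 0, "wy": 0, "wz": -0.083},
  {"x": -0.033, "y": -0.022, "z": -1.0, "wx": 0, "wy": 0, "wz": -0.083},
])

```text
t: 21.1
eef_pos: [0.4218, -0.2485, 0.0795]
ee_rot: [0.508, 0.862, 0.0, 0.001]
contact_force: [1.0, -0.6, -0.4]
opening: 0.999
grip_force: 0.0
```

Request:
drive_tool([
  {"x": 0, "y": 0, "z": -0.2, "wx": 0, "wy": 0, "wz": 0},
  {"x": 0, "y": 0, "z": -0.35, "wx": 0, "wy": 0, "wz": 0},
  {"x": 0, "y": 0, "z": -0.35, "wx": 0, "wy": 0, "wz": 0},
])

```text
t: 21.4
eef_pos: [0.4205, -0.2477, 0.0435]
ee_rot: [0.508, 0.862, -0.0, -0.002]
contact_force: [-0.5, 0.1, 0.5]
opening: 1.002
grip_force: 0.0
```

Request:
drive_tool([
  {"x": 0, "y": 0, "z": 0, "wx": 0, "wy": 0, "wz": 0},
  {"x": 0, "y": 0, "z": 0, "wx": 0, "wy": 0, "wz": 0},
  {"x": 0, "y": 0, "z": 0, "wx": 0, "wy": 0, "wz": 0},
  {"x": 0, "y": 0, "z": 0, "wx": 0, "wy": 0, "wz": 0},
  {"x": 0, "y": 0, "z": 0, "wx": 0, "wy": 0, "wz": 0},
], gripper=0)

```text
t: 21.9
eef_pos: [0.4218, -0.2485, 0.0464]
ee_rot: [0.508, 0.862, 0.0, 0.001]
contact_force: [-1.2, 0.5, 5.4]
opening: 0.529
grip_force: 61.4
```

Request:
drive_tool([
  {"x": 0, "y": 0, "z": 0.2, "wx": 0, "wy": 0, "wz": 0},
  {"x": 0, "y": 0, "z": 0.6, "wx": 0, "wy": 0, "wz": 0},
  {"x": 0, "y": 0, "z": 1.0, "wx": 0, "wy": 0, "wz": 0},
])

```text
t: 22.2
eef_pos: [0.4207, -0.2479, 0.1466]
ee_rot: [0.508, 0.862, -0.0, -0.001]
contact_force: [2.1, -0.8, -1.6]
opening: 0.525
grip_force: 61.7
```

Request:
drive_tool([
  {"x": 0.1, "y": 0.3, "z": 0.2, "wx": 0, "wy": 0, "wz": 0.05},
  {"x": 0.3, "y": 0.65, "z": 0.3, "wx": 0, "wy": 0, "wz": 0.1},
  {"x": 0.4, "y": 1.0, "z": 0.3, "wx": 0, "wy": 0, "wz": 0.15},
])

```text
t: 22.5
eef_pos: [0.4634, -0.1474, 0.1778]
ee_rot: [0.372, 0.928, 0.0, 0.003]
contact_force: [0.2, -0.0, -2.0]
opening: 0.529
grip_force: 62.0
```

Request:
drive_tool([
  {"x": 0.1, "y": 0.3, "z": 0, "wx": 0, "wy": 0, "wz": 0.05},
  {"x": 0.3, "y": 0.65, "z": 0, "wx": 0, "wy": 0, "wz": 0.1},
  {"x": 0.4, "y": 1.0, "z": 0, "wx": 0, "wy": 0, "wz": 0.151},
])

```text
t: 22.8
eef_pos: [0.5024, -0.0469, 0.1761]
ee_rot: [0.228, 0.974, 0.0, 0.001]
contact_force: [0.8, -1.8, -1.9]
opening: 0.532
grip_force: 62.0
```

Request:
drive_tool([
  {"x": 0.1, "y": 0.35, "z": 0, "wx": 0, "wy": 0, "wz": 0},
  {"x": 0.2, "y": 0.7, "z": 0, "wx": 0, "wy": 0, "wz": 0},
  {"x": 0.3, "y": 1.0, "z": 0, "wx": 0, "wy": 0, "wz": 0},
])

```text
t: 23.1
eef_pos: [0.5313, 0.0537, 0.1758]
ee_rot: [0.229, 0.973, 0.0, 0.0]
contact_force: [0.2, -0.3, -2.1]
opening: 0.532
grip_force: 62.0
```

Request:
drive_tool([
  {"x": 0.1, "y": 0.35, "z": 0, "wx": 0, "wy": 0, "wz": 0},
  {"x": 0.15, "y": 0.7, "z": 0, "wx": 0, "wy": 0, "wz": 0},
  {"x": 0.2, "y": 1.0, "z": 0, "wx": 0, "wy": 0, "wz": 0},
])

```text
t: 23.4
eef_pos: [0.5512, 0.1538, 0.1758]
ee_rot: [0.229, 0.973, 0.0, 0.0]
contact_force: [0.8, 0.5, -1.5]
opening: 0.536
grip_force: 62.0
```

Request:
drive_tool([
  {"x": 0, "y": 0.35, "z": 0, "wx": 0, "wy": 0, "wz": 0},
  {"x": 0.03, "y": 0.7, "z": 0, "wx": 0, "wy": 0, "wz": 0},
  {"x": 0.063, "y": 1.0, "z": 0, "wx": 0, "wy": 0, "wz": 0},
])

```text
t: 23.7
eef_pos: [0.5571, 0.2537, 0.1758]
ee_rot: [0.229, 0.973, 0.0, 0.0]
contact_force: [-0.0, 0.1, -0.8]
opening: 0.533
grip_force: 62.0
```

Request:
drive_tool([
  {"x": 0, "y": 0.35, "z": 0, "wx": 0, "wy": 0, "wz": 0},
  {"x": 0, "y": 0.668, "z": 0, "wx": 0, "wy": 0, "wz": 0},
  {"x": 0, "y": 0.668, "z": 0, "wx": 0, "wy": 0, "wz": 0},
  {"x": 0, "y": 0.668, "z": 0, "wx": 0, "wy": 0, "wz": 0},
])

```text
t: 24.1
eef_pos: [0.557, 0.3191, 0.1754]
ee_rot: [0.229, 0.974, -0.0, -0.0]
contact_force: [0.0, -0.8, -2.9]
opening: 0.531
grip_force: 62.0
```

```bash
python3 - <<'E'
from h import *
s=r.get_state();print(s['eef_pos'],np.degrees(s['joint_positions']))
c=cam('wrist');cv2.imwrite('pics/w5.png',c['img'][...,::-1])
E
```

```text
[0.55700299 0.31906469 0.17535279] [-23.2005906   34.36666159 -17.75942746  92.37329063  12.11830287
  55.17998975  18.57043922]
```

View pics/w5.png

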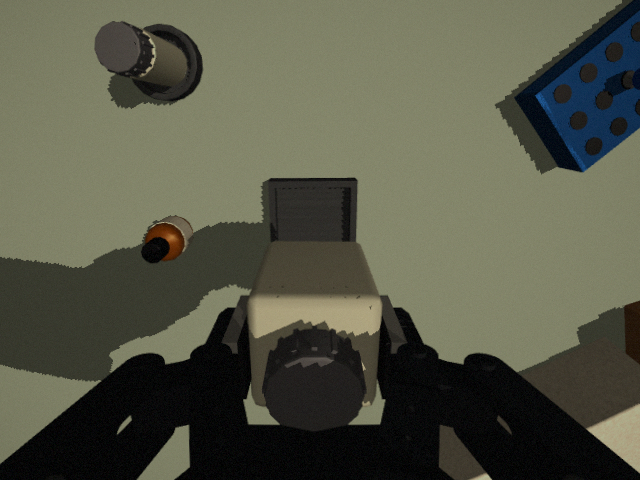

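The held bottle is square to the nest at (311,210) and centred on it. Lowering.

Request:
drive_tool([
  {"x": 0, "y": 0, "z": -0.3, "wx": 0, "wy": 0, "wz": 0},
  {"x": 0, "y": 0, "z": -0.6, "wx": 0, "wy": 0, "wz": 0},
  {"x": 0, "y": 0, "z": -0.85, "wx": 0, "wy": 0, "wz": 0},
  {"x": 0, "y": 0, "z": -0.95, "wx": 0, "wy": 0, "wz": 0},
])

```text
t: 24.55
eef_pos: [0.5569, 0.3159, 0.0781]
ee_rot: [0.23, 0.973, -0.002, -0.001]
contact_force: [-0.7, -0.6, -1.4]
opening: 0.527
grip_force: 61.9
```

Request:
drive_tool([
  {"x": 0, "y": 0, "z": -0.1, "wx": 0, "wy": 0, "wz": 0},
  {"x": 0, "y": 0, "z": -0.18, "wx": 0, "wy": 0, "wz": 0},
  {"x": 0, "y": 0, "z": -0.24, "wx": 0, "wy": 0, "wz": 0},
  {"x": 0, "y": 0, "z": -0.27, "wx": 0, "wy": 0, "wz": 0},
  {"x": 0, "y": 0, "z": -0.28, "wx": 0, "wy": 0, "wz": 0},
])

```text
t: 25.05
eef_pos: [0.5576, 0.3187, 0.0524]
ee_rot: [0.229, 0.973, 0.0, 0.0]
contact_force: [0.1, -0.2, -1.8]
opening: 0.532
grip_force: 61.9
```

Request:
drive_tool([
  {"x": 0, "y": 0, "z": -0.01, "wx": 0, "wy": 0, "wz": 0},
  {"x": 0, "y": 0, "z": -0.02, "wx": 0, "wy": 0, "wz": 0},
  {"x": 0, "y": 0, "z": -0.02, "wx": 0, "wy": 0, "wz": 0},
])

```text
t: 25.35
eef_pos: [0.5577, 0.3188, 0.0515]
ee_rot: [0.229, 0.973, 0.0, 0.0]
contact_force: [-1.9, -1.8, 6.6]
opening: 0.529
grip_force: 62.7
```

Floor contact. I'll release, retreat and verify everything.

Request:
drive_tool([
  {"x": 0, "y": 0, "z": 0, "wx": 0, "wy": 0, "wz": 0},
  {"x": 0, "y": 0, "z": 0, "wx": 0, "wy": 0, "wz": 0},
  {"x": 0, "y": 0, "z": 0, "wx": 0, "wy": 0, "wz": 0},
  {"x": 0, "y": 0, "z": 0, "wx": 0, "wy": 0, "wz": 0},
], gripper=1)

```text
t: 25.75
eef_pos: [0.5576, 0.3186, 0.0503]
ee_rot: [0.229, 0.973, 0.0, 0.0]
contact_force: [0.4, 1.0, -0.1]
opening: 0.998
grip_force: 0.0
```

Request:
drive_tool([
  {"x": 0, "y": 0, "z": 0.2, "wx": 0, "wy": 0, "wz": 0},
  {"x": 0, "y": 0, "z": 0.6, "wx": 0, "wy": 0, "wz": 0},
  {"x": 0, "y": 0, "z": 1.0, "wx": 0, "wy": 0, "wz": 0},
])

```text
t: 26.05
eef_pos: [0.557, 0.3184, 0.1507]
ee_rot: [0.229, 0.973, -0.001, -0.001]
contact_force: [-0.0, 0.2, 0.2]
opening: 1.001
grip_force: 0.0
```

Request:
drive_tool([
  {"x": 0.2, "y": -0.3, "z": 0.3, "wx": 0, "wy": 0, "wz": 0},
  {"x": 0.4, "y": -0.6, "z": 0.6, "wx": 0, "wy": 0, "wz": 0},
  {"x": 0.7, "y": -0.9, "z": 1.0, "wx": 0, "wy": 0, "wz": 0},
  {"x": 0.8, "y": -1.0, "z": 1.0, "wx": 0, "wy": 0, "wz": 0},
])

```text
t: 26.45
eef_pos: [0.6411, 0.2158, 0.2549]
ee_rot: [0.231, 0.973, 0.001, 0.003]
contact_force: [0.8, 0.4, 0.5]
opening: 1.005
grip_force: 0.0
```

```bash
python3 - <<'E'
from h import *
T={'wide_jar':(.4695,-.082,.004,0),'slim_vial':(.4035,.274,.004,0),'square_bottle':(.5575,.3186,.004,np.radians(63.5)),'flat_flask':(.569,-.352,.004,np.radians(113.6))}
V=[cam('scene'),cam('side')]; rows=[]
for c in V:
    im=cv2.resize(c['img'][...,::-1],None,fx=2,fy=2,interpolation=cv2.INTER_CUBIC); row=[]
    for n,p in T.items():
        a=(render(c,n,np.array(p))>.5).astype(np.uint8); k,_=cv2.findContours(cv2.resize(a,None,fx=2,fy=2,interpolation=0),0,2); cv2.drawContours(im,k,-1,(0,255,0),1)
    for n,p in T.items():
        x,y=(proj(c,np.array([p[:3]])+[0,0,.04])[0]*2).astype(int); x=max(x,100);y=max(y,100); row.append(cv2.resize(im[y-100:y+100,x-100:x+100],(200,200)))
    rows.append(np.hstack(row))
cv2.imwrite('pics/f.png',np.vstack(rows))
for c in('scene','side'):
    for q in('amber_bottle','timer'): print(c,q,[np.round(o['xyz'],3) for o in r.spot_point(c,q)[:2]])
E
```

```text
scene amber_bottle [array([ 0.512,  0.209, -0.001])]
scene timer [array([ 0.471, -0.082,  0.003])]
side amber_bottle [array([0.515, 0.215, 0.005])]
side timer [array([ 0.514, -0.219, -0.   ])]
```

View pics/f.png

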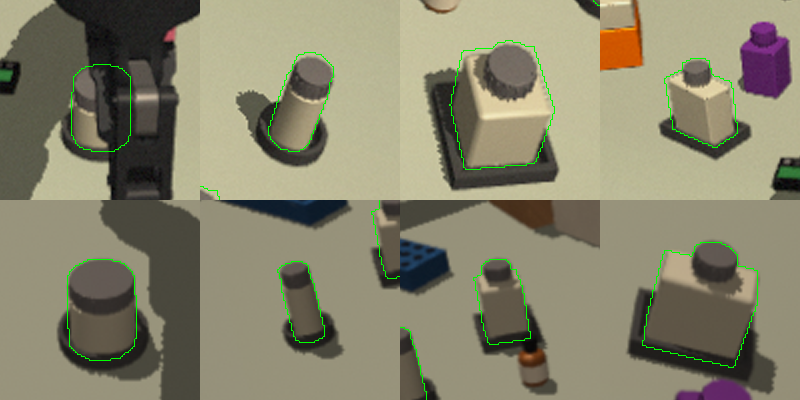

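All four containers match their seated, upright outlines in both views. The brown bottle and the timer have not moved.

```bash
python3 -c "
from workcell import r
print(r.job_done())"
```

```text
the job is handed in; nothing more can be done
None
```

The job is handed in at about 26 s: all four containers stand upright and fully down in their matching nests, and the brown bottle and the timer have not moved.

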